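Jack up the bench press by its lift point

TASK

Stand the air valve's hand lever upright in its neutral position. Then set the jack on the bench with its saddle centred under the marked lift point (the round lug end with the small cone on top, with its round pad below) and let go of it; pump the jack's handle once right down and let it come right back up to seat the saddle, then push the handle fully down again and finish while holding it down, with the press lifted by the jack alone. Leave everything else on the bench where it is.

Things in the scene. Friction and masses are not known exactly. Their poses are not given: they have to be found in the camera images.
- jack: grey lever jack, loose, 0.86 kg. Origin on the bench under its carrying post; x towards the saddle, z up. Base plate 260 long (x -155 to 105), 70 wide, 12 thick. Post: block 34 (x) by 26 (y), top 110 up; grip it from above across the 26, sides free from 75 up. Saddle at x 80. Handle hinged at x -30, z 56, reaching to -x above the base, so pushing it does not tip the jack
- jack_post (a point): centre of the flat top of the jack's carrying post, 110 mm above the underside of the jack
- saddle_top (a point): centre of the top face of the jack's saddle, a steel disc 32 mm across; 80 mm ahead of the post along the jack's x; 58 mm above the bench with the handle up. Rises 5.6 mm per 0.1 rad of handle
- jack_handle (a joint): pump handle angle: 0 = fully up (spring returns it when let go), 0.5 = down on its stop. At 0 it slopes up 0.42 rad towards the jack's -x. Saddle rises and sinks with it (28 mm at 0.5), no ratchet. Push down on the black rubber pad, 46 x 34 mm, centred 115 mm from the hinge, upper face 9 mm above the centre line: jack x -131, z 111 when up; x -145, z 56 when down. Takes 10 to 18 N lifting
- press: foot frame, fixed to the bench, of the blue bench press to be lifted (170 x 122 mm, about 230 tall with its 7 kg hinged body and lug, which count as part of it). Origin on the bench straight below its lift point; x runs from there back along the lug to the press, whose foot frame is centred at x 170
- lift_pad (a point): the marked lift point: centre of the underside of the round rubber lift pad (44 mm across, facing down), 72 mm above the bench, under the round end (48 mm across, top 90 mm above the bench) of the press's front lug; a small cone, 16 mm tall, stands on top. The lug's arm is 30 mm wide and leads back along the press's +x; rises 14 mm when jacked
- spare_press: the other blue bench press, same size and axes, fixed; origin below the end of its lug; its front lug ends in a plain 46 mm square without cone or pad. Not to be lifted
- valve_base: aluminium block of the air valve, 70 x 50 x 25 mm, fixed to the bench. Origin: centre of its underside; the lever swings in the block's x-z plane
- valve (a joint): valve lever angle, rad: 0 = leaning 0.6 rad to the block's -x, 0.6 = upright (neutral), 1.2 = leaning to +x. Stiff, stays where it is left. Pivot 22 mm above the bench at the block's centre
- valve_tip (a point): centre of the valve lever's black ball, 26 mm across, 80 mm from the pivot (102 mm above the bench when upright)
- cell_tray: white tray with coin-cell cases, 120 x 100 x 30 mm, fixed; stands on the other side from the valve
- wash_bottle: white plastic bottle, 56 mm across, 150 mm tall, standing by the presses. Leave it alone. Origin: centre of its underside
- beaker: small glass cup, 60 mm across the rim, 75 mm tall. Leave it alone. Origin: centre of its underside
- powder_jar: white jar, 50 mm across, 70 mm tall. Leave it alone. Origin: centre of its underside
- tape_roll: paper ring, 70 mm across, 24 mm tall, lying flat. Leave it alone. Origin: centre of its underside
- wrench: steel wrench, 160 mm long, lying near the robot. Leave it alone. Origin: middle of the tool
- screwdriver: screwdriver with black handle, 170 mm long, lying near the robot. Leave it alone. Origin: middle of the tool
- weight: brass knobbed weight, 44 mm across, 60 mm tall. Leave it alone. Origin: centre of its underside

How it is judged:
On the way, in this order (a step that is already met when the one before it is completed fails the run):
1. the valve lever stands upright, the jack not yet pumped (value of joint valve between 0.47 and 0.73 rad and value of joint jack_handle below 0.15 rad), for 0.2 s.
2. the jack stands on the bench, its saddle under the lift pad, handle up, let go (horizontal distance between saddle_top and lift_pad below 0.015 m and height (world z) of jack below 0.006 m and angle between jack's own z axis and vertical below 0.06 rad and value of joint jack_handle below 0.15 rad and contact force between the fingers and jack below 0.2 N and linear speed of jack below 0.02 m/s), for 0.2 s.
3. first stroke: handle down, saddle raising the press (horizontal distance between saddle_top and lift_pad below 0.015 m and height (world z) of jack below 0.006 m and angle between jack's own z axis and vertical below 0.06 rad and value of joint jack_handle above 0.38 rad and height (world z) of lift_pad above 0.078 m and contact force between jack and press above 5 N), for 0.05 s.
4. handle back up, press down on its foot again (value of joint jack_handle below 0.12 rad and height (world z) of lift_pad below 0.0745 m), for 0.05 s.
At the end, for the whole second after the job is handed in: Finishes with the fingers pressing the handle down (>2 N, >0.38 rad), jack flat and still, saddle within 15 mm of the lift pad's centre and carrying (>5 N) the press, the pad raised over 6 mm (above 78 mm); robot off the press; valve lever within 0.13 rad of upright (all of step 3 and value of joint valve between 0.47 and 0.73 rad and contact force between the fingers and jack above 2 N and contact force between each of the arm, the fingers and press below 0.5 N and velocity of joint jack_handle between -0.3 and 0.3 rad/s and linear speed of jack below 0.02 m/s); the arm keeps its last pose, push and grip.
It fails at once if a bystander moved by more than 40 mm (distance of any of wash_bottle, beaker, powder_jar, tape_roll, wrench, screwdriver, weight from where it was at the start of the episode above 0.04 m).
It fails at once if the jack tipped over (angle between jack's own z axis and vertical above 0.5 rad).
It also fails if it takes over 64 s, if anything falls off the work surface, if the arm or the gripper's body presses on something with over 40 N, if the wrist force passes 120 N, or if a joint passes its speed limit or range.

ROBOT

A 6-joint arm with a two-finger parallel gripper is mounted at the origin on the work surface. World frame = base frame: x ahead of the robot, y to its left, z up, the work surface at z = 0. Lengths are in m, angles in rad, forces in N, time in s.
With the tool pointing down it reaches from about 0.3 to 0.775 m from the base axis. Payload 14.6 kg.
Tool frame: the origin (TCP) lies midway between the tips of the shut fingers; the grasp point (between the pads) lies 19 mm behind it (ctrl.hold_point_z is the distance from the TCP to the grasp point, in m); z points along the fingers, x is the direction in which the jaws open and shut, and the axes are right-handed (so a half turn about z gives the same grasp; the last joint's range is limited). The gripper opens to 94 mm and grips with 3 to 60 N. Pads are 16 mm wide; open, the fingers measure 119 mm over their backs; the gripper's body (75 mm by 177 mm) begins 78 mm behind the grasp point.
Start: joints at [-1.296, 0.3, 1.521, -0, 1.321, -0.067], TCP at [0.184, -0.518, 0.205] pointing down, gripper open.
Joint ranges: [-3.03, 3.03], [-0.79, 2.21], [0.23, 2.52], [-1.04, 4.18], [0, 3.07], [-2.55, 2.55]. Speed limits (rad/s): [2.22, 2.22, 2.57, 3.14, 3.14, 3.14].

INTERFACE

Orientations are given as [roll, pitch, yaw] about the fixed x, y, z axes, in that order (R = Rz(yaw) Ry(pitch) Rx(roll)).
In Python, from station import ctrl, viewer, ticket, nets gives the robot as it stands.
- The arm moves only by the tool carry_out, never from a script. Its argument "commands" is one flat list of numbers, 7 for each row, row after row: the closure, from -1 (fully open) to 1 (shut), so that 0 is half open, then the shift along the world's x, y, z in cm, then the turn, a rotation vector about the world's x, y, z in rad. In form: [gripper, tx, ty, tz, ax, ay, az, gripper, tx, ty, tz, ax, ay, az, ...]. A call has 1 to 12 rows; each row is the pose to reach, as a shift and turn from the pose measured when the call began; what a row does not reach only later rows make up. A row lasts 1/12 s, in which the tool goes at most 41.7 mm and 7.16 degrees, less where a joint would pass 70% of its speed; a pose out of reach is approached as far as the arm can. A call with a gripper value outside its range is refused whole. The fingers move at their own pace and stop on an object; "force" is the grip in N (left out, the last holds). Time passes only in rows, so rows that repeat a pose let the fingers close. It gives the time, the measured TCP pose, the force and the opening at its end, in the units of the state.
- ctrl.get_obs(): the state, without advancing time (a new reading comes with each control period).
- viewer.camera(name): name is "scene" or "top" or "wrist"; returns (picture, depth): 384x512x3 uint8, blue, green, red; 384x512 float32, m along the optical axis (not along the pixel's ray), 0 where there is no reading.
- viewer.camera_info(name): a dict with "fx", "fy", "cx", "cy" (pixels), "R" (3x3) and "t" (3): a world point X has camera coordinates R X + t. Camera axes: x right, y down, z forward; pixel columns grow to the right and rows downward; lengths in m; the calibration is good to about 2 mm. A picture is of the moment at which its call begins: read the wrist's pose just before it. camera_info takes no time and is no camera call; for the wrist camera it gives the pose at the moment of the call.
- ticket.hand_in(): hands the job in, once; it reports no verdict.
Trained networks look in the newest picture that a camera, given by its name, has taken for a name from the list of things; names that differ only in an ending like _2 or _b are one class to them, and where a whole thing is asked for, a point or a joint stands for the part that bears it (a point fixed in the world has none). Each returns a list of dicts, best first, with "confidence" (0 to 1); they miss things now and then, are a little off and sometimes report something else, mostly with a low value. They report only what shows in the picture. A call takes as long as a camera call.
- nets.silhouettes(camera, thing): "region" (384x512 bool, what is visible of it) and "extent" ([left, top, right, bottom] in pixels, round what is visible of it).
The state is a dict: "time_s": time; "qpos": joint angles; "joint_vel": joint speeds; "tau": joint torques, N m; "ee_pos": TCP position; "eef_rot": TCP orientation; "force": force on the tool from outside, world axes, zero at the start; "moment": the same for the moment, N m; "grip_width": finger opening in m.
Only numpy, scipy, OpenCV 4.12 (cv2) and the standard library are available. Lean on these libraries where they do the work, as an engineer would, in place of code of your own. Each camera call takes 0.05 s, during which the arm holds its last target. There are 200 camera calls.

## Working session

There is one attempt and no reset: what is moved stays moved. The work goes in short steps, Python scripts to look and compute and a tool call to move; the robot and the scene stay as the last step left them, time stands still between calls to the robot, and variables do not carry over. Pictures are saved under pics/ and viewed, about 8 in all and at most 12, crops included, and the job is handed in when it is done.

Besides the shell and the picture viewer there is one more tool, called after "Request:" as name(argument=value, ...) on one line, values as JSON. carry_out: Moves the arm, as the interface text tells. Its arguments: {"type":"object","properties":{"commands":{"type":"array","items":{"type":"number"}},"force":{"type":"number"}},"required":["commands"]}

```bash
mkdir -p pics; ls; cat > h.py <<'E'
import numpy as np, cv2
from station import ctrl, viewer, ticket, nets
def cloud(cam):
    im,d=viewer.camera(cam); K=viewer.camera_info(cam)
    v,u=np.mgrid[:384,:512]
    P=np.stack([(u-K['cx'])/K['fx']*d,(v-K['cy'])/K['fy']*d,d],-1)
    W=(P-np.array(K['t']))@np.array(K['R'])
    W[d==0]=np.nan
    return im,d,W,K
E
python3 - <<'E'
from h import *
for c in ['top','scene']:
    im,d,W,K=cloud(c)
    cv2.imwrite(f'pics/{c}0.png',cv2.resize(im,(800,600))); np.save(c+'0.npy',W)
    print(c,-np.array(K['R']).T@K['t'],K['fx'])
    for n in ['jack','jack_post','saddle_top','jack_handle','press','spare_press','valve_base','valve_tip','cell_tray','wash_bottle','beaker','powder_jar','tape_roll','wrench','screwdriver','weight']:
        for r in nets.silhouettes(c,n)[:2]:
            if r['confidence']<.3: continue
            p=W[r['region']]; p=p[~np.isnan(p[:,0])]
            print(n,round(r['confidence'],2),np.round(r['extent']),np.round(np.median(p,0),3),np.round(p.min(0),3),np.round(p.max(0),3))
E
```

```text
pics
top [ 0.26630891 -0.04109679  1.41337988] 428.4475589970024
jack 0.82 [237. 168. 296. 243.] [ 0.463 -0.062  0.015] [ 0.342 -0.147 -0.009] [0.6   0.026 0.123]
jack 0.4 [351. 173. 387. 211.] [ 0.5  -0.39  0.01] [ 0.438 -0.447 -0.006] [ 0.56  -0.334  0.038]
jack_post 0.89 [238. 167. 296. 249.] [ 0.46  -0.064  0.015] [ 0.339 -0.151 -0.005] [0.598 0.026 0.123]
saddle_top 0.45 [247. 174. 251. 183.] [ 0.56  -0.014  0.058] [ 0.548 -0.026  0.052] [ 0.571 -0.003  0.065]
saddle_top 0.4 [310. 106. 329. 133.] [ 0.726 -0.242  0.099] [ 0.709 -0.288 -0.002] [ 0.803 -0.22   0.157]
jack_handle 0.61 [268. 200. 292. 241.] [ 0.392 -0.101  0.101] [ 0.348 -0.138  0.004] [ 0.467 -0.058  0.123]
jack_handle 0.58 [237. 167. 296. 247.] [ 0.463 -0.061  0.015] [ 0.342 -0.151 -0.004] [0.6   0.026 0.123]
press 0.56 [102.  88. 207. 162.] [0.71  0.281 0.182] [ 0.626  0.131 -0.008] [0.864 0.44  0.236]
spare_press 0.78 [199.  80. 300. 152.] [0.72  0.001 0.17 ] [ 0.625 -0.164 -0.005] [0.919 0.144 0.237]
spare_press 0.74 [311. 108. 332. 133.] [ 0.726 -0.242  0.097] [ 0.709 -0.273 -0.006] [ 0.806 -0.22   0.157]
valve
[... 2435 characters left out ...]
0. 156. 212.] [ 0.741 -0.228  0.078] [ 0.698 -0.317 -0.001] [ 0.765 -0.213  0.153]
powder_jar 0.86 [166. 145. 182. 178.] [ 0.618 -0.321  0.045] [ 0.59  -0.401  0.001] [ 0.638 -0.308  0.075]
tape_roll 0.55 [156. 140. 173. 161.] [ 0.604 -0.439  0.02 ] [ 0.563 -0.457 -0.   ] [ 0.632 -0.396  0.028]
wrench 0.91 [402. 240. 426. 291.] [0.256 0.312 0.006] [ 0.195  0.232 -0.004] [0.31  0.381 0.014]
screwdriver 0.75 [277. 141. 315. 148.] [ 0.219 -0.233  0.019] [ 0.164 -0.288 -0.004] [ 0.268 -0.202  0.03 ]
weight 0.71 [371. 246. 394. 272.] [0.33  0.271 0.035] [ 0.275  0.243 -0.   ] [0.344 0.287 0.063]
weight 0.69 [143. 163. 165. 192.] [ 0.682 -0.277  0.053] [ 0.634 -0.395  0.002] [ 0.709 -0.262  0.08 ]
```

View pics/top0.png

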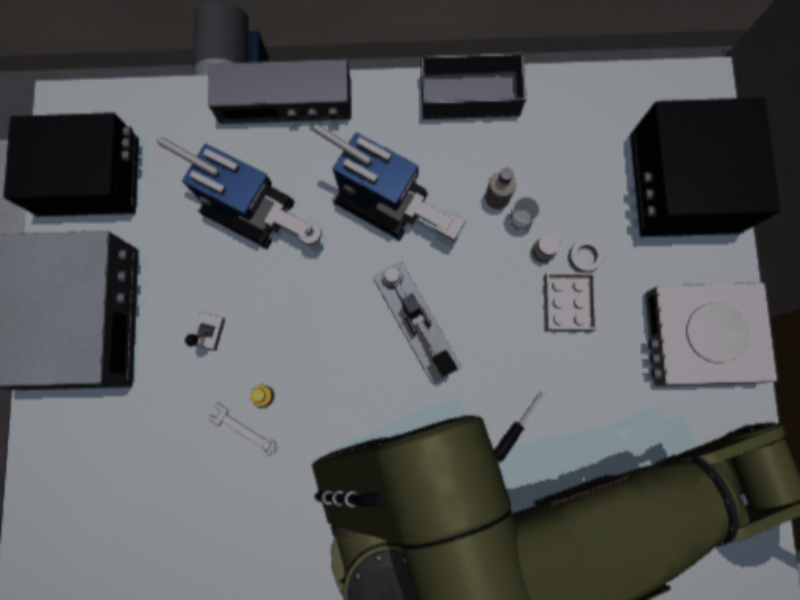

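View pics/scene0.png

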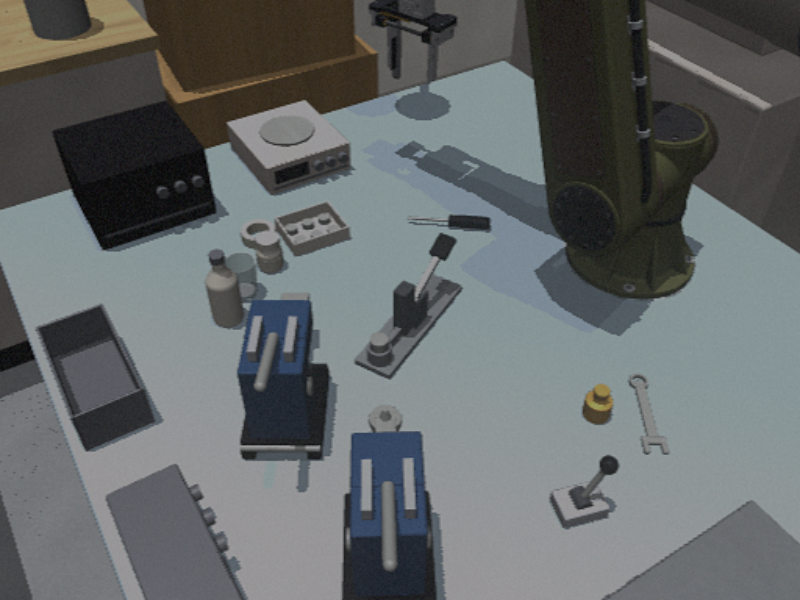

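```bash
python3 - <<'E'
from h import *
A=np.vstack([np.load(c+'0.npy').reshape(-1,3) for c in ['top','scene']])
src=np.repeat([0,1],384*512)
ok=~np.isnan(A[:,0]); A=A[ok];src=src[ok]
def box(x0,x1,y0,y1,z0,z1):
    return (A[:,0]>x0)&(A[:,0]<x1)&(A[:,1]>y0)&(A[:,1]<y1)&(A[:,2]>z0)&(A[:,2]<z1)
def show(n,m):
    for s in (0,1):
        p=A[m&(src==s)]
        if len(p)>3: print(n,s,len(p),np.round(np.mean(p,0),4),'min',np.round(p.min(0),3),'max',np.round(p.max(0),3))
show('saddle',box(.52,.61,-.05,.04,.052,.066))
show('post',box(.46,.53,-.08,0,.104,.118))
show('pad',box(.33,.43,-.15,-.05,.09,.13))
m=box(.3,.65,-.2,.06,.007,.017)
for s in (0,1):
    p=A[m&(src==s)][:,:2].astype(np.float32); print('base',s,len(p),cv2.minAreaRect(p))
show('lugtop',box(.55,.68,.10,.22,.084,.096))
show('cone',box(.55,.68,.10,.20,.099,.112))
show('ball',box(.40,.52,.3,.45,.085,.12))
for s in (0,1):
    p=A[box(.40,.52,.3,.45,.021,.030)&(src==s)][:,:2].astype(np.float32); print('valve',s,len(p),cv2.minAreaRect(p))
    p=A[box(.62,.95,.12,.5,.19,.25)&(src==s)][:,:2].astype(np.float32); print('press',s,len(p),cv2.minAreaRect(p))
    p=A[box(.62,.95,-.15,.12,.19,.25)&(src==s)][:,:2].astype(np.float32); print('spare',s,len(p),cv2.minAreaRect(p))
# crops
for c,(x0,x1,y0,y1) in {'top':(100,310,70,260)}.items():
    pass
im=cv2.imread('pics/top0.png')
E
python3 - <<'E'
import sys; sys.path.insert(0,'.')
from h import *
im,d,W,K=cloud('top')
a=im[190:235,100:160]; b=im[120:170,165:225]
cv2.imwrite('pics/crop1.png',np.hstack([cv2.resize(a,(390,400),interpolation=2),cv2.resize(b,(400,400),interpolation=2)]))
E
```

```text
saddle 0 76 [ 0.5614 -0.0144  0.0581] min [ 0.547 -0.029  0.052] max [0.578 0.    0.065]
saddle 1 101 [ 0.5619 -0.0093  0.0571] min [ 0.546 -0.026  0.052] max [0.577 0.007 0.062]
post 0 90 [ 0.4904 -0.0506  0.1097] min [ 0.472 -0.068  0.104] max [ 0.511 -0.034  0.116]
post 1 97 [ 0.4915 -0.0454  0.1091] min [ 0.473 -0.063  0.104] max [ 0.51  -0.03   0.115]
pad 0 186 [ 0.3753 -0.1099  0.1095] min [ 0.348 -0.133  0.09 ] max [ 0.411 -0.087  0.123]
pad 1 221 [ 0.3766 -0.104   0.1068] min [ 0.348 -0.132  0.09 ] max [ 0.409 -0.083  0.121]
base 0 929 ((0.4753546118736267, -0.07005208730697632), (0.2557247579097748, 0.34865304827690125), 89.99992370605469)
base 1 937 ((0.4903305768966675, -0.04688027501106262), (0.31514105200767517, 0.07207411527633667), 27.138423919677734)
lugtop 0 259 [0.6564 0.1682 0.0902] min [0.627 0.129 0.084] max [0.679 0.219 0.096]
lugtop 1 275 [0.65   0.1591 0.09  ] min [0.626 0.131 0.084] max [0.673 0.183 0.095]
cone 0 10 [0.6514 0.1587 0.1026] min [0.644 0.148 0.099] max [0.666 0.194 0.108]
cone 1 14 [0.6493 0.1571 0.1028] min [0.645 0.153 0.1  ] max [0.653 0.162 
[... 176 characters left out ...]
0 204 ((0.4610702395439148, 0.37770259380340576), (0.05119876191020012, 0.06889059394598007), 74.40567779541016)
press 0 835 ((0.7365275621414185, 0.2682235538959503), (0.14647908508777618, 0.30082908272743225), 2.072557210922241)
spare 0 896 ((0.7609265446662903, 0.03500249236822128), (0.20273369550704956, 0.08937160670757294), 57.5125617980957)
valve 1 458 ((0.4616225063800812, 0.38218918442726135), (0.050910428166389465, 0.070456363260746), 73.80806732177734)
press 1 1486 ((0.7392218112945557, 0.26852643489837646), (0.14717379212379456, 0.3035198152065277), 2.790980100631714)
spare 1 872 ((0.76041579246521, 0.039028100669384), (0.19771236181259155, 0.08612620830535889), 58.60396194458008)
```

View pics/crop1.png

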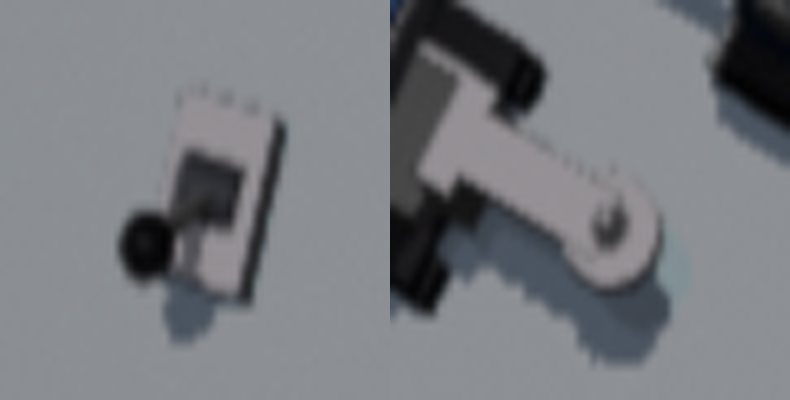

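```bash
cat >> h.py <<'E'
from scipy.spatial.transform import Rotation as Ro
def plan(pos,xang):
    """shift in cm and rotvec to bring TCP to pos, pointing down, with tool x at angle xang (deg, mod 180)"""
    o=ctrl.get_obs(); R=Ro.from_euler('xyz',o['eef_rot'])
    best=None
    for a in (xang,xang+180):
        c,s=np.cos(np.radians(a)),np.sin(np.radians(a))
        T=Ro.from_matrix(np.array([[c,s,0],[s,-c,0],[0,0,-1]]))
        rv=(T*R.inv()).as_rotvec()
        print('shift',np.round((np.array(pos)-o['ee_pos'])*100,2),'rv',np.round(rv,3), 'rows by angle',round(np.degrees(np.linalg.norm(rv))/7.16,1))
    print('q',np.round(o['qpos'],2),'pos',np.round(o['ee_pos'],4),'rot',np.round(o['eef_rot'],3),'F',np.round(o['force'],1),'t',o['time_s'])
E
python3 - <<'E'
from h import *
plan([.452,.384,.20],-16)
W=np.load('top0.npy').reshape(-1,3)
m=(W[:,2]>.08)&(W[:,2]<.098)&(W[:,0]>.6)&(W[:,0]<.75)&(W[:,1]>.1)&(W[:,1]<.3)
p=W[m][:,:2].astype(np.float32);print(cv2.minAreaRect(p),len(p), p.max(0))
E
```

```text
shift [26.76 90.22 -0.54] rv [-0.    0.    0.95] rows by angle 7.6
shift [26.76 90.22 -0.54] rv [ 0.     0.    -2.192] rows by angle 17.5
q [-1.3   0.3   1.52  0.    1.32 -0.07] pos [ 0.1844 -0.5182  0.2054] rot [-3.142 -0.    -1.229] F [ 0.1 -0.3 -0.1] t 1.75
((0.6679372191429138, 0.18273402750492096), (0.11817187815904617, 0.051660843193531036), 61.8251953125) 421 [0.7186052  0.24428521]
```

Request:
carry_out(commands=[-1,4,7,4.5,0,0,0.08,-1,8,14,4.5,0,0,0.16,-1,12,21,4.5,0,0,0.24,-1,16,28,4.5,0,0,0.32,-1,20,35,4.5,0,0,0.4,-1,23.6,41.8,4.5,0,0,0.48,-1,24.2,49,4.5,0,0,0.6,-1,24.8,56,4.5,0,0,0.7,-1,25.4,63,4.5,0,0,0.8,-1,26,70,4.5,0,0,0.9,-1,26.5,80,4.5,0,0,0.95,-1,26.76,90.2,4.5,0,0,0.95], force=30)

```text
time_s: 2.75
ee_pos: [0.3738, -0.0651, 0.2473]
eef_rot: [-3.142, -0.001, -0.276]
force: [1.2, 0.2, 0.4]
grip_width: 0.0942
```

```bash
python3 - <<'E'
from h import *
plan([.452,.384,.20],-16)
E
```

```text
shift [ 7.82 44.91 -4.73] rv [ 0.     0.001 -0.004] rows by angle 0.0
shift [ 7.82 44.91 -4.73] rv [-1.000e-03  0.000e+00  3.138e+00] rows by angle 25.1
q [-0.27 -0.13  1.89  0.    1.38  0.01] pos [ 0.3738 -0.0651  0.2473] rot [-3.142e+00 -1.000e-03 -2.760e-01] F [1.2 0.2 0.4] t 2.75
```

Request:
carry_out(commands=[-1,5,10,0,0,0,0,-1,5,20,0,0,0,0,-1,5,30,0,0,0,0,-1,5,38,0,0,0,0,-1,5,40,0,0,0,0,-1,5,40,0,0,0,0,-1,5,40,0,0,0,0,-1,5,40,0,0,0,0,-1,5,40,0,0,0,0,-1,5,40,0,0,0,0,-1,5,40,0,0,0,0,-1,5,40,0,0,0,0])

```text
time_s: 3.75
ee_pos: [0.4234, 0.3359, 0.2466]
eef_rot: [3.141, -0.0, -0.273]
force: [-0.3, 0.2, -0.2]
grip_width: 0.0938
```

```bash
python3 - <<'E'
from h import *
im,d,W,K=cloud('wrist')
cv2.imwrite('pics/w1.png',im)
p=W.reshape(-1,3); p=p[~np.isnan(p[:,0])]
m=lambda a,b:p[(p[:,2]>a)&(p[:,2]<b)&(p[:,0]>.38)&(p[:,0]<.54)&(p[:,1]>.3)&(p[:,1]<.46)]
q=m(.02,.031);print(len(q)); 
if len(q)>9: print(cv2.minAreaRect(q[:,:2].astype(np.float32)))
q=m(.06,.13);print(len(q),q.mean(0),q.min(0),q.max(0))
plan([.452,.384,.20],-16)
E
```

```text
1660
((0.46227699518203735, 0.3792361915111542), (0.04954561963677406, 0.06951587647199631), 74.19762420654297)
628 [0.43544085 0.38779068 0.10361663] [0.42142328 0.37495212 0.06015757] [0.45341511 0.39999285 0.11256359]
shift [ 2.84  4.92 -4.69] rv [ 0.001  0.    -0.005] rows by angle 0.0
shift [ 2.84  4.92 -4.69] rv [-0.000e+00  1.000e-03  3.137e+00] rows by angle 25.1
q [ 0.6   0.25  1.49 -0.    1.4   0.88] pos [0.4236 0.3348 0.2469] rot [ 3.141 -0.    -0.275] F [ 0.5 -0.2 -0.4] t 3.8
```

View pics/w1.png

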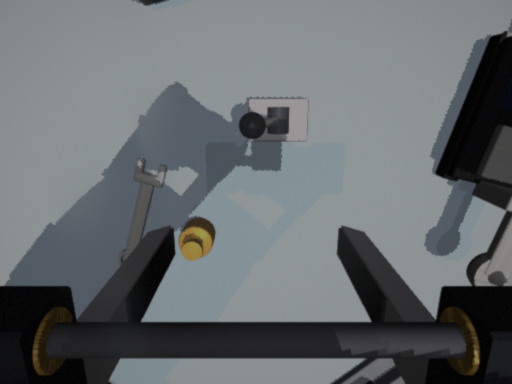

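Request:
carry_out(commands=[-1,2.9,4.7,0,0,0,0,-1,2.9,4.7,-3,0,0,0,-1,2.9,4.7,-7,0,0,0,-1,2.9,4.7,-11,0,0,0,-1,2.9,4.7,-14,0,0,0,-1,2.9,4.7,-16.5,0,0,0,-1,2.9,4.7,-16.5,0,0,0,-1,3.4,4.6,-16.5,0,0,0,-1,3.85,4.4,-16.5,0,0,0,-1,3.85,4.4,-16.5,0,0,0,-1,3.85,4.4,-16.5,0,0,0,0,3.85,4.4,-16.5,0,0,0])

```text
time_s: 4.8
ee_pos: [0.4626, 0.3789, 0.0832]
eef_rot: [-3.141, -0.002, -0.275]
force: [-0.9, 0.4, -0.7]
grip_width: 0.0903
```

Request:
carry_out(commands=[0.3,0,0,0,0,0,0,0.6,0,0,0,0,0,0,1,0,0,0,0,0,0,1,0,0,0,0,0,0,1,0,0,0,0,0,0,1,0,0,0,0,0,0,1,0,0,0,0,0,0,1,0,0,0,0,0,0])

```text
time_s: 5.47
ee_pos: [0.4626, 0.3789, 0.0831]
eef_rot: [-3.141, -0.001, -0.275]
force: [-1.0, -0.3, 0.0]
grip_width: 0.0377
```

```bash
python3 - <<'E'
from h import *
plan([.4622,.3792,.082],-16)
E
```

```text
shift [-0.04  0.03 -0.11] rv [-0.     0.002 -0.004] rows by angle 0.0
shift [-0.04  0.03 -0.11] rv [-3.000e-03 -0.000e+00  3.137e+00] rows by angle 25.1
q [ 0.63  0.53  1.5  -0.    1.11  0.9 ] pos [0.4626 0.3789 0.0831] rot [-3.141e+00 -1.000e-03 -2.750e-01] F [-1.  -0.3  0. ] t 5.4667
```

Request:
carry_out(commands=[1,0,0,0,0,0,0,1,0,0,0,0,0,0,1,0,0,0,0,0,0,1,0,0,0,0,0,0,1,0,0,0,0,0,0])

```text
time_s: 5.88
ee_pos: [0.4626, 0.3789, 0.0831]
eef_rot: [-3.141, -0.002, -0.275]
force: [-1.0, -0.6, 0.6]
grip_width: 0.0245
```

Request:
carry_out(commands=[-1,0,0,0,0,0,0,-1,0,0,0,0,0,0,-1,0,0,0,0,0,0,-1,0,0,0,0,0,0,-1,0,0,0,0,0,0,-1,0,0,3,0,0,0,-1,0,0,7,0,0,0,-1,0,0,11,0,0,0,-1,-1,-2,15,0,0,0,-1,-3,-5,16,0,0,0,-1,-4,-5,16,0,0,0,-1,-4,-5,16,0,0,0])

```text
time_s: 6.88
ee_pos: [0.4217, 0.3284, 0.2445]
eef_rot: [-3.139, -0.003, -0.275]
force: [-0.5, 0.9, 0.4]
grip_width: 0.0938
```

```bash
python3 - <<'E'
from h import *
for c in ('wrist','top'):
    im,d,W,K=cloud(c)
    p=W.reshape(-1,3); p=p[~np.isnan(p[:,0])]
    m=lambda a,b:p[(p[:,2]>a)&(p[:,2]<b)&(p[:,0]>.41)&(p[:,0]<.54)&(p[:,1]>.34)&(p[:,1]<.42)]
    q=m(.02,.031)
    if len(q)>9: print(c,cv2.minAreaRect(q[:,:2].astype(np.float32)))
    q=m(.095,.125);print(len(q),q.mean(0),q.min(0),q.max(0))
plan([.491,-.048,.25],117)
E
```

```text
wrist ((0.4623127579689026, 0.38070568442344666), (0.048743266612291336, 0.06954458355903625), 74.23419952392578)
620 [0.46215827 0.38144784 0.11091095] [0.44978286 0.36823793 0.10134251] [0.4751728  0.39342285 0.11600322]
top ((0.4620281159877777, 0.37806278467178345), (0.04994697496294975, 0.06713607162237167), 74.29846954345703)
12 [0.46443104 0.36884126 0.10603952] [0.45599611 0.36688006 0.09905725] [0.47095379 0.37091876 0.1138786 ]
shift [  6.83 -37.72   0.74] rv [-2.000e-03  1.000e-03  2.317e+00] rows by angle 18.5
shift [  6.83 -37.72   0.74] rv [ 0.001  0.001 -0.825] rows by angle 6.6
q [ 0.59  0.24  1.51 -0.    1.39  0.87] pos [0.4227 0.3292 0.2426] rot [-3.141e+00 -1.000e-03 -2.750e-01] F [0.1 0.6 0. ] t 6.9833
```

Request:
carry_out(commands=[-1,0.5,-6,0.7,0,0,-0.1,-1,1,-12,0.7,0,0,-0.2,-1,1.5,-18,0.7,0,0,-0.3,-1,2,-24,0.7,0,0,-0.4,-1,2.4,-30,0.7,0,0,-0.5,-1,2.4,-36,0.7,0,0,-0.6,-1,2.4,-39.9,0.7,0,0,-0.7,-1,2.4,-39.9,0.7,0,0,-0.825,-1,2.4,-39.9,0.7,0,0,-0.825,-1,2.4,-39.9,0.7,0,0,-0.825,-1,2.4,-39.9,0.7,0,0,-0.825,-1,2.4,-39.9,0.7,0,0,-0.825])

```text
time_s: 7.98
ee_pos: [0.4471, -0.0707, 0.2485]
eef_rot: [3.14, 0.0, -1.102]
force: [-0.2, -0.7, 0.2]
grip_width: 0.0939
```

```bash
python3 - <<'E'
from h import *
im,d,W,K=cloud('wrist')
cv2.imwrite('pics/w2.png',im)
p=W.reshape(-1,3); p=p[~np.isnan(p[:,0])]
def b(x0,x1,y0,y1,z0,z1): return p[(p[:,0]>x0)&(p[:,0]<x1)&(p[:,1]>y0)&(p[:,1]<y1)&(p[:,2]>z0)&(p[:,2]<z1)]
for n,q in dict(post=b(.46,.53,-.09,0,.105,.116),saddle=b(.53,.6,-.05,.04,.052,.066),lug=b(.6,.72,.1,.24,.085,.096),cone=b(.62,.68,.12,.2,.098,.11)).items():
    if len(q)>5: print(n,len(q),q.mean(0).round(4),q.min(0).round(3),q.max(0).round(3),cv2.minAreaRect(q[:,:2].astype(np.float32)))
plan([.491,-.048,.25],117)
E
```

```text
post 1001 [ 0.4918 -0.048   0.1112] [ 0.472 -0.066  0.105] [ 0.511 -0.03   0.114] ((0.49120989441871643, -0.04815955460071564), (0.034167177975177765, 0.02571624517440796), 27.76008415222168)
saddle 822 [ 0.5621 -0.0115  0.0595] [ 0.546 -0.027  0.054] [0.578 0.004 0.062] ((0.562164843082428, -0.01182568073272705), (0.03100983053445816, 0.030412107706069946), 26.39780616760254)
shift [4.39 2.17 0.13] rv [-1.000e-03 -1.000e-03 -3.141e+00] rows by angle 25.1
shift [4.39 2.17 0.13] rv [ 0.    -0.001  0.001] rows by angle 0.0
q [-0.24  0.05  1.72 -0.    1.38  0.87] pos [ 0.4471 -0.0697  0.2487] rot [ 3.141  0.    -1.1  ] F [ 0.1 -0.  -0.1] t 8.0333
```

View pics/w2.png

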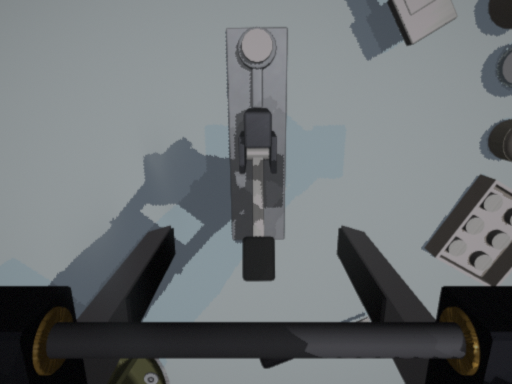

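Request:
carry_out(commands=[-1,4.4,2.2,0,0,0,0,-1,4.4,2.2,-3.5,0,0,0,-1,4.4,2.2,-7,0,0,0,-1,4.4,2.2,-10.5,0,0,0,-1,4.4,2.2,-14,0,0,0,-1,4.4,2.2,-16,0,0,0,-1,4.4,2.2,-17,0,0,0,-1,4.4,2.2,-17,0,0,0,1,4.4,2.2,-17,0,0,0,1,4.4,2.2,-17,0,0,0,1,4.4,2.2,-17,0,0,0,1,4.4,2.2,-17,0,0,0], force=45)

```text
time_s: 9.03
ee_pos: [0.4916, -0.0477, 0.0798]
eef_rot: [-3.141, -0.001, -1.1]
force: [-0.9, 0.7, -0.6]
grip_width: 0.0708
```

Request:
carry_out(commands=[1,0,0,0,0,0,0,1,0,0,0,0,0,0,1,0,0,0,0,0,0,1,0,0,0,0,0,0,1,0,0,0,0,0,0,1,0,0,0,0,0,0,1,0,0,0,0,0,0,1,0,0,0,0,0,0,1,0,0,0,0,0,0,1,0,0,0,0,0,0])

```text
time_s: 9.87
ee_pos: [0.4918, -0.0478, 0.0798]
eef_rot: [-3.141, -0.001, -1.1]
force: [1.4, -2.3, -2.6]
grip_width: 0.0257
```

Request:
carry_out(commands=[1,0,0,0.4,0,0,0,1,0,0,0.7,0,0,0,1,0.2,1,0.7,0,0,0,1,0.6,3,0.7,0,0,0,1,1,5,0.7,0,0,0,1,1.4,7,0.7,0,0,0,1,1.8,9,0.7,0,0,0,1,2.2,11,0.7,0,0,0,1,2.4,12.5,0.7,0,0,0,1,2.5,13.5,0.7,0,0,0,1,2.5,13.7,0.7,0,0,0,1,2.5,13.7,0.7,0,0,0])

```text
time_s: 10.87
ee_pos: [0.5164, 0.0896, 0.0866]
eef_rot: [3.142, -0.001, -1.099]
force: [0.8, -0.2, -8.7]
grip_width: 0.0258
```

```bash
python3 - <<'E'
from h import *
for c in ('wrist','top','scene'):
    im,d,W,K=cloud(c)
    if c=='wrist': cv2.imwrite('pics/w3.png',im)
    p=W.reshape(-1,3); p=p[~np.isnan(p[:,0])]
    def b(x0,x1,y0,y1,z0,z1): return p[(p[:,0]>x0)&(p[:,0]<x1)&(p[:,1]>y0)&(p[:,1]<y1)&(p[:,2]>z0)&(p[:,2]<z1)]
    for n,q in dict(saddle=b(.56,.62,.09,.15,.052,.075),lug=b(.62,.72,.1,.24,.085,.096),cone=b(.63,.67,.13,.18,.098,.11)).items():
        if len(q)>5: print(c,n,len(q),q.mean(0).round(4),q.min(0).round(3),q.max(0).round(3),cv2.minAreaRect(q[:,:2].astype(np.float32)))
plan([.491,-.048,.25],117)
E
```

```text
wrist saddle 2412 [0.5867 0.1258 0.0663] [0.571 0.11  0.064] [0.602 0.141 0.069] ((0.5864975452423096, 0.12577706575393677), (0.03125068545341492, 0.031033724546432495), 4.763180255889893)
wrist lug 11 [0.6287 0.1426 0.086 ] [0.628 0.14  0.085] [0.63  0.145 0.087] ((0.6287016272544861, 0.14277338981628418), (0.0004206907469779253, 0.005292303394526243), 25.550947189331055)
top lug 377 [0.6673 0.1841 0.0906] [0.627 0.129 0.085] [0.717 0.238 0.096] ((0.6676401495933533, 0.18301764130592346), (0.11885500699281693, 0.04995202645659447), 61.590084075927734)
top cone 11 [0.6488 0.152  0.1023] [0.644 0.149 0.098] [0.657 0.156 0.107] ((0.6507616639137268, 0.15136927366256714), (0.00690910080447793, 0.012424807995557785), 80.30465698242188)
scene saddle 129 [0.5861 0.1282 0.0642] [0.569 0.109 0.057] [0.601 0.143 0.069] ((0.585528552532196, 0.1266588568687439), (0.032648149877786636, 0.02873416431248188), 57.633392333984375)
scene lug 277 [0.6502 0.159  0.0901] [0.626 0.133 0.085] [0.673 0.185 0.096] ((0.6493610143661499, 0.15815268456935883), (0.05166832357645035, 0.046438299119472504), 72.5191879272461)
scene cone 19 [0.6501 0.1575 0.1025] [0.644 0.152 0.098] [0.655 0.162 0.108] ((0.6506664156913757, 0.15777499973773956), (0.008457710966467857, 0.011128532700240612), 45.218814849853516)
shift [ -2.56 -13.65  16.32] rv [ 2.00e-03 -2.00e-03 -3.14e+00] rows by angle 25.1
shift [ -2.56 -13.65  16.32] rv [0.001 0.001 0.001] rows by angle 0.0
q [ 0.1   0.37  1.72 -0.    1.05  1.2 ] pos [0.5166 0.0885 0.0868] rot [-3.141e+00 -1.000e-03 -1.101e+00] F [-0.5  0.3 -7.9] t 11.0167
```

View pics/w3.png

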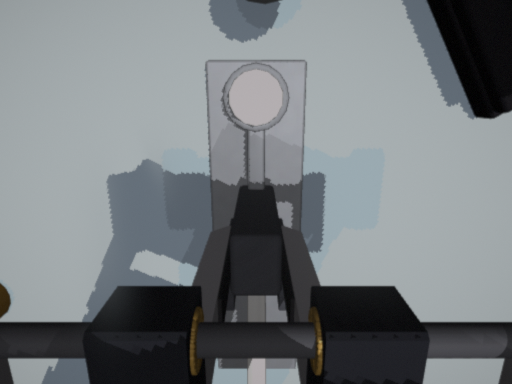

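Request:
carry_out(commands=[1,0,0,-0.3,0,0,0,1,0,0,-0.3,0,0,0,1,0.8,0.35,-0.3,0,0,0,1,1.7,0.75,-0.3,0,0,0,1,2.6,1.15,-0.3,0,0,0,1,3.5,1.6,-0.3,0,0,0,1,4.4,2,-0.3,0,0,0,1,5.3,2.4,-0.3,0,0,0,1,6,2.75,-0.3,0,0,0,1,6.35,2.95,-0.3,0,0,0,1,6.35,2.95,-0.3,0,0,0,1,6.35,2.95,-0.3,0,0,0])

```text
time_s: 12.02
ee_pos: [0.5799, 0.118, 0.0835]
eef_rot: [3.141, -0.001, -1.101]
force: [-0.7, -0.2, -8.0]
grip_width: 0.0258
```

```bash
python3 - <<'E'
from h import *
for c in ('wrist','top','scene'):
    im,d,W,K=cloud(c)
    if c=='wrist': cv2.imwrite('pics/w4.png',im)
    p=W.reshape(-1,3); p=p[~np.isnan(p[:,0])]
    def b(x0,x1,y0,y1,z0,z1): return p[(p[:,0]>x0)&(p[:,0]<x1)&(p[:,1]>y0)&(p[:,1]<y1)&(p[:,2]>z0)&(p[:,2]<z1)]
    for n,q in dict(lug=b(.62,.72,.1,.24,.085,.096),cone=b(.63,.67,.13,.18,.098,.11)).items():
        if len(q)>5: print(c,n,len(q),q.mean(0).round(4),q.min(0).round(3),q.max(0).round(3),cv2.minAreaRect(q[:,:2].astype(np.float32)))
plan([.491,-.048,.25],117)
E
```

```text
wrist lug 11186 [0.6572 0.1681 0.092 ] [0.626 0.131 0.088] [0.684 0.216 0.096] ((0.6607703566551208, 0.16855019330978394), (0.08347615599632263, 0.04758400470018387), 52.02599334716797)
wrist cone 591 [0.6498 0.1544 0.1034] [0.643 0.148 0.098] [0.656 0.161 0.109] ((0.6497840881347656, 0.1544196903705597), (0.01273072138428688, 0.012542422860860825), 46.78972625732422)
top lug 31 [0.7048 0.2191 0.0912] [0.676 0.206 0.085] [0.715 0.24  0.096] ((0.6927276253700256, 0.2230651080608368), (0.022125059738755226, 0.04417906329035759), 67.08195495605469)
scene lug 273 [0.6499 0.1588 0.09  ] [0.626 0.132 0.085] [0.673 0.185 0.095] ((0.6491755247116089, 0.15903612971305847), (0.05325597524642944, 0.04540326073765755), 59.798648834228516)
scene cone 19 [0.6497 0.1583 0.1024] [0.643 0.154 0.098] [0.654 0.164 0.108] ((0.649147093296051, 0.15792764723300934), (0.010051027871668339, 0.008165905252099037), 45.2939567565918)
shift [ -8.88 -16.58  16.62] rv [ 1.00e-03 -2.00e-03 -3.14e+00] rows by angle 25.1
shift [ -8.88 -16.58  16.62] rv [0.001 0.001 0.002] rows by angle 0.0
q [ 0.14  0.51  1.52 -0.    1.11  1.24] pos [0.5798 0.1178 0.0838] rot [-3.142e+00 -1.000e-03 -1.101e+00] F [ 0.2  0.4 -8.6] t 12.1667
```

View pics/w4.png

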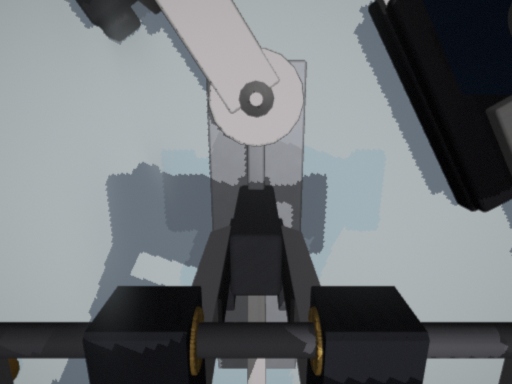

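Request:
carry_out(commands=[1,0,0,-0.2,0,0,0,1,0,0,-0.4,0,0,0,1,0,0,-0.42,0,0,0,1,0,0,-0.42,0,0,0,0.9,0,0,-0.4,0,0,0,0.6,0,0,-0.4,0,0,0,0,0,0,-0.4,0,0,0,0,0,0,-0.4,0,0,0,0,0,0,-0.4,0,0,0,0,0,0,-0.4,0,0,0,0,0,0,-0.4,0,0,0,0,0,0,-0.4,0,0,0])

```text
time_s: 13.17
ee_pos: [0.5799, 0.1178, 0.0799]
eef_rot: [-3.141, -0.001, -1.101]
force: [0.3, 0.4, 1.0]
grip_width: 0.0471
```

Request:
carry_out(commands=[0,0,0,1,0,0,0,0,0,0,3,0,0,0,0,0,0,6,0,0,0,0,0,0,9,0,0,0,0,0,0,12,0,0,0,1,-1,-0.5,14,0,0,0,1,-4,-2,14,0,0,0,1,-8,-4,14,0,0,0,1,-12,-6,14,0,0,0,1,-15,-7.7,14,0,0,0,1,-15,-7.7,14,0,0,0,1,-15,-7.7,14,0,0,0])

```text
time_s: 14.17
ee_pos: [0.4293, 0.0403, 0.2214]
eef_rot: [-3.139, -0.002, -1.102]
force: [0.8, -0.5, 0.9]
grip_width: 0.0037
```

```bash
python3 - <<'E'
from h import *
im,d,W,K=cloud('wrist'); cv2.imwrite('pics/w5.png',im)
p=W.reshape(-1,3); p=p[~np.isnan(p[:,0])]
def b(x0,x1,y0,y1,z0,z1): return p[(p[:,0]>x0)&(p[:,0]<x1)&(p[:,1]>y0)&(p[:,1]<y1)&(p[:,2]>z0)&(p[:,2]<z1)]
for n,q in dict(post=b(.55,.61,.08,.15,.105,.116),pad=b(.42,.5,.02,.09,.09,.13),cone=b(.63,.67,.13,.18,.098,.11)).items():
    if len(q)>5: print(n,len(q),q.mean(0).round(4),q.min(0).round(3),q.max(0).round(3),cv2.minAreaRect(q[:,:2].astype(np.float32)))
plan([.463,.058,.125],117)
E
```

```text
post 90 [0.5648 0.1107 0.1081] [0.56  0.1   0.105] [0.572 0.122 0.111] ((0.5649398565292358, 0.11051452159881592), (0.0018498405115678906, 0.024390658363699913), 28.290634155273438)
pad 2322 [0.465  0.0597 0.11  ] [0.434 0.035 0.09 ] [0.5   0.082 0.121] ((0.47009944915771484, 0.06213626265525818), (0.06507859379053116, 0.03339897096157074), 26.68177604675293)
shift [ 3.27  1.72 -9.62] rv [ 5.000e-03 -1.000e-03 -3.139e+00] rows by angle 25.1
shift [ 3.27  1.72 -9.62] rv [0.001 0.003 0.002] rows by angle 0.0
q [ 0.01  0.02  1.81 -0.    1.31  1.11] pos [0.4303 0.0408 0.2212] rot [-3.139e+00 -2.000e-03 -1.102e+00] F [-0.1 -0.1  0.1] t 14.2167
```

View pics/w5.png

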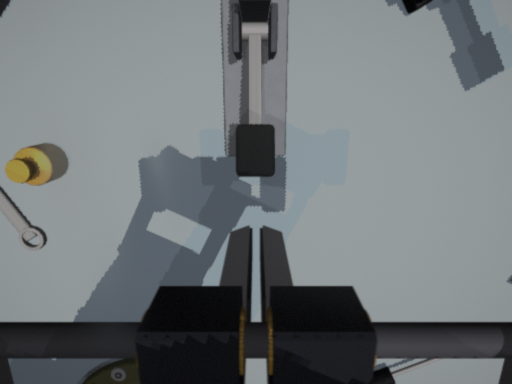

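Request:
carry_out(commands=[1,1.6,0.8,-1,0,0,0,1,3.3,1.7,-3,0,0,0,1,3.3,1.7,-6,0,0,0,1,3.3,1.7,-8.5,0,0,0,1,3.3,1.7,-9.6,0,0,0,1,3.3,1.7,-10,0,0,0,1,3.3,1.7,-10,0,0,0,1,3.3,1.7,-10,0,0,0])

```text
time_s: 14.88
ee_pos: [0.4641, 0.058, 0.1219]
eef_rot: [-3.138, -0.003, -1.102]
force: [-0.4, -0.5, 0.4]
grip_width: 0.0003
```

Request:
carry_out(commands=[1,0,0,-0.5,0,0,0,1,-0.1,-0.1,-1,0,0,0,1,-0.35,-0.2,-1.5,0,0,0,1,-0.6,-0.3,-2.1,0,0,0,1,-0.8,-0.4,-2.7,0,0,0,1,-0.95,-0.5,-3.3,0,0,0,1,-1.05,-0.55,-3.9,0,0,0,1,-1.1,-0.6,-4.4,0,0,0,1,-1.15,-0.6,-4.9,0,0,0,1,-1.2,-0.6,-5.4,0,0,0,1,-1.2,-0.6,-5.7,0,0,0,1,-1.2,-0.6,-5.8,0,0,0])

```text
time_s: 15.88
ee_pos: [0.4512, 0.0513, 0.0635]
eef_rot: [-3.141, -0.003, -1.101]
force: [-7.4, -7.1, 14.7]
grip_width: 0.0004
```

```bash
python3 - <<'E'
from h import *
for c in ('wrist','scene'):
    im,d,W,K=cloud(c); cv2.imwrite(f'pics/{c}6.png',im)
    p=W.reshape(-1,3); p=p[~np.isnan(p[:,0])]
    def b(x0,x1,y0,y1,z0,z1): return p[(p[:,0]>x0)&(p[:,0]<x1)&(p[:,1]>y0)&(p[:,1]<y1)&(p[:,2]>z0)&(p[:,2]<z1)]
    for n,q in dict(post=b(.55,.61,.08,.15,.104,.117),lug=b(.62,.67,.1,.18,.085,.12)).items():
        if len(q)>5: print(c,n,len(q),q.mean(0).round(4),np.median(q,0).round(3),cv2.minAreaRect(q[:,:2].astype(np.float32)))
plan([.463,.058,.125],117)
E
```

```text
scene post 134 [0.5786 0.1209 0.1088] [0.579 0.121 0.109] ((0.5776466727256775, 0.1198250874876976), (0.034322354942560196, 0.025006365031003952), 28.800851821899414)
scene lug 281 [0.6497 0.1602 0.101 ] [0.65  0.162 0.1  ] ((0.647826075553894, 0.15726293623447418), (0.04490138962864876, 0.044420503079891205), 87.65836334228516)
shift [1.18 0.67 6.13] rv [ 3.00e-03 -3.00e-03 -3.14e+00] rows by angle 25.1
shift [1.18 0.67 6.13] rv [0.002 0.002 0.002] rows by angle 0.0
q [ 0.03  0.27  1.93 -0.    0.94  1.14] pos [0.4512 0.0513 0.0637] rot [-3.141e+00 -3.000e-03 -1.101e+00] F [-7.6 -6.1 15. ] t 15.9833
```

Request:
carry_out(commands=[1,-0.15,-0.08,-0.3,0,0,0,1,-0.25,-0.15,-0.6,0,0,0,1,-0.25,-0.15,-0.6,0,0,0,1,-0.25,-0.15,-0.6,0,0,0])

```text
time_s: 16.32
ee_pos: [0.4502, 0.0502, 0.0586]
eef_rot: [-3.137, -0.004, -1.102]
force: [3.8, 5.6, 13.1]
grip_width: 0.001
```

Request:
carry_out(commands=[1,0.05,0.05,0.7,0,0,0,1,0.15,0.1,1.4,0,0,0,1,0.3,0.15,2.2,0,0,0,1,0.5,0.3,3,0,0,0,1,0.75,0.4,3.8,0,0,0,1,1.05,0.55,4.6,0,0,0,1,1.3,0.7,5.4,0,0,0,1,1.3,0.7,6.2,0,0,0,1,1.3,0.7,7,0,0,0,1,1.3,0.7,7.5,0,0,0,1,1.3,0.7,7.5,0,0,0,1,1.3,0.7,7.5,0,0,0])

```text
time_s: 17.32
ee_pos: [0.4631, 0.0572, 0.1336]
eef_rot: [-3.137, -0.004, -1.102]
force: [-0.2, -1.0, -0.3]
grip_width: 0.0003
```

```bash
python3 - <<'E'
from h import *
for c in ('scene','wrist'):
    im,d,W,K=cloud(c); cv2.imwrite(f'pics/{c}7.png',im)
    p=W.reshape(-1,3); p=p[~np.isnan(p[:,0])]
    def b(x0,x1,y0,y1,z0,z1): return p[(p[:,0]>x0)&(p[:,0]<x1)&(p[:,1]>y0)&(p[:,1]<y1)&(p[:,2]>z0)&(p[:,2]<z1)]
    for n,q in dict(post=b(.55,.61,.08,.15,.104,.117),lug=b(.62,.67,.1,.18,.085,.12),pad=b(.42,.5,.02,.09,.05,.118)).items():
        if len(q)>5: print(c,n,len(q),q.mean(0).round(4),np.median(q,0).round(3),cv2.minAreaRect(q[:,:2].astype(np.float32)))
plan([.463,.058,.125],117)
E
```

```text
scene post 132 [0.5785 0.121  0.1092] [0.579 0.121 0.109] ((0.5773157477378845, 0.11992567777633667), (0.038190342485904694, 0.02582385763525963), 28.380624771118164)
scene lug 280 [0.6493 0.1581 0.091 ] [0.651 0.159 0.09 ] ((0.6476801633834839, 0.15606312453746796), (0.04837477579712868, 0.0443093404173851), 87.36043548583984)
scene pad 267 [0.4685 0.0665 0.1035] [0.469 0.068 0.105] ((0.47201043367385864, 0.06529926508665085), (0.06960807740688324, 0.034413255751132965), 25.300615310668945)
wrist post 1657 [0.5707 0.1137 0.1106] [0.571 0.114 0.111] ((0.5708698630332947, 0.11391033232212067), (0.017011763527989388, 0.026004374027252197), 26.86774253845215)
wrist pad 2594 [0.4746 0.0652 0.1042] [0.473 0.067 0.106] ((0.4749235212802887, 0.06492368876934052), (0.061039555817842484, 0.033771954476833344), 27.492443084716797)
shift [ 0.01  0.08 -0.82] rv [ 8.000e-03 -2.000e-03 -3.139e+00] rows by angle 25.1
shift [ 0.01  0.08 -0.82] rv [0.001 0.005 0.002] rows by angle 0.0
q [ 0.05  0.19  1.84 -0.    1.11  1.15] pos [0.4629 0.0572 0.1332] rot [-3.137e+00 -3.000e-03 -1.102e+00] F [0.1 1.1 0.2] t 17.4167
```

Request:
carry_out(commands=[1,0,0,-1,0,0,0,1,0,0,-2,0,0,0,1,-0.2,-0.1,-2.6,0,0,0,1,-0.5,-0.25,-3.2,0,0,0,1,-0.75,-0.4,-3.8,0,0,0,1,-0.95,-0.5,-4.4,0,0,0,1,-1.1,-0.55,-5,0,0,0,1,-1.2,-0.6,-5.6,0,0,0,1,-1.3,-0.65,-6.2,0,0,0,1,-1.35,-0.7,-6.8,0,0,0,1,-1.35,-0.7,-7.4,0,0,0,1,-1.35,-0.7,-7.7,0,0,0])

```text
time_s: 18.42
ee_pos: [0.4496, 0.0502, 0.0562]
eef_rot: [-3.137, -0.004, -1.102]
force: [-2.7, 2.2, 14.3]
grip_width: 0.0002
```

Request:
carry_out(commands=[1,0,0,-0.3,0,0,0,1,0,0,-0.4,0,0,0,1,0,0,-0.4,0,0,0,1,0,0,-0.4,0,0,0])

```text
time_s: 18.75
ee_pos: [0.4498, 0.0502, 0.0542]
eef_rot: [-3.136, -0.004, -1.102]
force: [-14.4, 0.3, 41.4]
grip_width: 0.0004
```

```bash
python3 - <<'E'
from h import *
for c in ('scene',):
    im,d,W,K=cloud(c); cv2.imwrite('pics/scene8.png',cv2.resize(im[140:380,150:470],(800,600)))
    p=W.reshape(-1,3); p=p[~np.isnan(p[:,0])]
    def b(x0,x1,y0,y1,z0,z1): return p[(p[:,0]>x0)&(p[:,0]<x1)&(p[:,1]>y0)&(p[:,1]<y1)&(p[:,2]>z0)&(p[:,2]<z1)]
    for n,q in dict(post=b(.55,.61,.08,.15,.104,.117),lug=b(.62,.67,.1,.18,.085,.12),ball=b(.42,.5,.34,.42,.085,.12)).items():
        if len(q)>5: print(c,n,len(q),q.mean(0).round(4),np.median(q,0).round(3))
plan([.463,.058,.125],117)
E
```

```text
scene post 134 [0.5778 0.121  0.1088] [0.578 0.121 0.109]
scene lug 272 [0.6502 0.1605 0.1055] [0.651 0.162 0.105]
scene ball 126 [0.4646 0.3845 0.1081] [0.465 0.385 0.109]
shift [1.31 0.78 7.07] rv [ 1.20e-02 -2.00e-03 -3.14e+00] rows by angle 25.1
shift [1.31 0.78 7.07] rv [0.001 0.007 0.002] rows by angle 0.1
q [ 0.03  0.28  1.94 -0.    0.91  1.13] pos [0.4499 0.0502 0.0543] rot [-3.135 -0.004 -1.102] F [-13.8  -0.5  39.4] t 18.8
```

View pics/scene8.png

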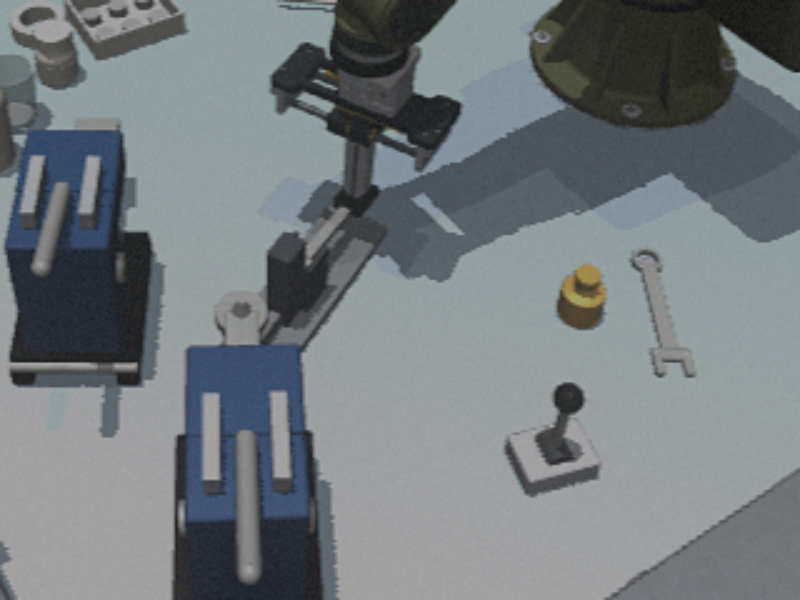

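Request:
carry_out(commands=[1,-0.05,0,0,0,0,0,1,-0.05,0,0,0,0,0,1,-0.05,0,0,0,0,0,1,-0.05,0,0,0,0,0])

```text
time_s: 19.13
ee_pos: [0.4497, 0.0502, 0.0554]
eef_rot: [-3.134, -0.005, -1.102]
force: [-6.1, 0.7, 23.2]
grip_width: 0.0004
```

```bash
python3 - <<'E'
from h import *
im,d,W,K=cloud('scene')
p=W.reshape(-1,3); p=p[~np.isnan(p[:,0])]
q=p[(p[:,0]>.62)&(p[:,0]<.67)&(p[:,1]>.1)&(p[:,1]<.18)&(p[:,2]>.085)&(p[:,2]<.12)]; print(np.median(q,0))
o=ctrl.get_obs(); print(o['force'],o['ee_pos'],o['time_s'])
print(ticket.hand_in())
E
```

```text
[0.65127887 0.16237236 0.10436763]
[-7.29188318  1.31157263 23.01145059] [0.44966909 0.05017415 0.0553583 ] 19.1833
the job is handed in; nothing more can be done
None
```

I finished every step and handed the job in at 19.2 s. The hand-in reports no verdict, so the results below are my own measurements.

- **Valve:** I closed the open fingers over the lever's ball, centred on the block. Afterwards the ball sat within about 1 mm of the block's centre, so the lever is upright.
- **Jack placement:** I gripped the jack by its post, slid it in under the marked press's lug just above the bench, set it down and let go. The saddle was within about 1 mm of the cone's axis when I placed it, and the post showed less than 1 mm of shift after both strokes.
- **First stroke:** The handle went down to about 0.47 rad, judged from fingertip height. The lug was about 10 mm up when measured shortly before the bottom. After I let the handle come back up, the lug read 90 mm, its resting height.
- **Final hold:** The fingers press the handle down on its stop with about 23 N. The lug is about 14 mm up, which puts the lift pad at about 86 mm, and the jack is flat and still.

**Disagreements and limits:** The scene and top cameras differed by up to about 5 mm in y from each other, so I relied on the wrist camera for the final positions. The push touched about 41 N at the stop for a moment before I eased it to 23 N. That was through the fingers, not the arm or gripper body. I did not measure the bystanders again after the moves, but the ones visible in the last picture looked undisturbed.

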